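# Load a dropper bottle into the reader carousel and index it one click

## Robot

A 6-joint arm with a two-finger parallel gripper is mounted at the origin on a cart in front of the work surface, level with it; the furniture and walls round the work are solid. World frame = base frame: x ahead of the robot, y to its left, z up, the work surface at z = 0. Lengths are in m, angles in degrees, forces in N, time in s.
With the tool pointing down it reaches from about 0.4 to 0.825 m from the base axis. Payload 7 kg.
Tool frame: the origin (TCP) lies on the front face of the gripper's body, between the roots of the fingers; the fingertips stand 66 mm ahead of it and the grasp point (between the pads) lies 47 mm ahead of it (ctrl.grasp_offset is the z of the grasp point in the tool frame, in m); z points along the fingers, y is the direction in which the jaws open and shut (so a half turn about z gives the same grasp; the last joint's range is limited). The gripper opens to 88 mm and grips with 3 to 60 N. Pads are 19 mm wide; open, the fingers measure 130 mm over their backs; the gripper's body (78 mm by 193 mm) begins 47 mm behind the grasp point.
Start: joints at [89.101, 20.546, 0.682, 0, -70.136, -16.507], TCP at [0.202, 0.644, 0.292] pointing down, gripper open.
Joint ranges: [-176.03, 176.03], [-82.01, 121.73], [-58.28, 71.71], [-173.87, 95.51], [-174.79, -0.11], [-173.66, 173.66]. Speed limits (degrees/s): [136.94, 136.94, 172.46, 180, 180, 180].

## Interface

Orientations are given as [roll, pitch, yaw] about the fixed x, y, z axes, in that order (R = Rz(yaw) Ry(pitch) Rx(roll)).
In Python, from plant import ctrl gives the robot as it stands.
- The arm moves only by the shell command python3 -m creep 'ROWS'. ROWS is JSON, a list of rows, each a list of 7 numbers: the turn, a rotation vector about the tool's x, y, z in rad, then the shift along the tool's x, y, z in m, then the opening, from 0 (shut) to 1 (fully open). In form: [[wx, wy, wz, dx, dy, dz, grip], ...]. A call has 1 to 12 rows; each row is the pose to reach, as a shift and turn from the pose commanded when the call began, along the tool's axes at that moment; what a row does not reach only later rows make up. A row lasts 1/12 s, in which the tool goes at most 41.7 mm and 7.16 degrees, less where a joint would pass 70% of its speed; a pose out of reach is approached as far as the arm can. A call with a gripper value outside its range is refused whole. The fingers move at their own pace and stop on an object; the grip force is fixed at half the most. Time passes only in rows, so rows that repeat a pose let the fingers close. It gives the time, the measured TCP pose, the force and the opening at its end, in the units of the state.
- ctrl.get_obs(): the state, without advancing time (a new reading comes with each control period).
- ctrl.snapshot(name): name is "scene" or "top"; returns the picture (400x640x3 uint8, blue, green, red); there is no depth.
- ctrl.camera_model(name): a dict with "K" (3x3 intrinsics, pixels), "distortion" ([k1, k2, p1, p2, k3] as OpenCV has them; the pictures are not rectified), "rvec" (rotation vector, rad) and "tvec" (3), from world to camera coordinates, as OpenCV has them. Camera axes: x right, y down, z forward; pixel columns grow to the right and rows downward; lengths in m; the calibration is good to about 2 mm. A picture is of the moment at which its call begins. camera_model takes no time and is no camera call.
- ctrl.close_job(): hands the job in, once; it reports no verdict.
The state is a dict: "clock": time; "joint_pos": joint angles; "qvel": joint speeds; "tau": joint torques, N m; "tool_pos": TCP position; "orientation": TCP orientation; "force": force on the tool from outside, world axes, zero at the start; "moment": the same for the moment, N m; "opening": finger opening in m.
Only numpy, scipy, OpenCV 4.12 (cv2) and the standard library are available. Lean on these libraries where they do the work, as an engineer would, in place of code of your own. Each camera call takes 0.05 s, during which the arm holds its last target.

## Task

Stand the amber dropper bottle that stands by itself near the vice in the empty carousel pocket at the yellow load mark and press it straight down until the sprung seat inside pushes back with about 12 N (at least 9, never more than 20), then let go. Then turn the wheel gently (it has a centre knob) one click clockwise (seen from above), neither further nor backwards, so that the bottle stands upright in its pocket in front of the black reader, and let go; leave the loupe, the tin and the lens ring where they are.

Things in the scene. Friction and masses are not known exactly. Their poses are not given: they have to be found in the camera images.
- bottle: The loose amber glass dropper bottle, upright on the table right of the carousel, near the vice, 102 mm tall, about 60 g (varies). Round body 31 mm in diameter to 45 mm up, shoulder narrowing to 20 mm at 56 mm, black cap 20 mm in diameter from 60 to 75 mm, a thin bulb above. Origin: centre of the underside; z up. Two more are already in cups on the far side of the wheel. Not the one far back.
- carousel: Grey round foot (208 mm across, 18 mm high, fixed) carrying an aluminium wheel with six grey cups on a 72 mm radius, 60 degrees apart. Origin: on the wheel axis at table level; z up. Load mark (yellow diamond on a tongue of the foot) toward its -x; the reader, a black post 85 mm high beyond the wheel's edge, stands 60 degrees clockwise from there, toward (-0.5, 0.87) in its frame.
- load_mouth (a point): Centre of the mouth, at lip height, of the cup at the load mark; fixed to the foot, axes as the carousel's. Cup: 45 mm across the lip, bore 33 mm, flared to 39 mm in its top 4 mm. In it is a sprung seat (3.5 N per mm, 10 mm travel), its free top 20 to 32 mm below the lip, set differently each time and not measured: it must be felt. Let off, the seat lifts the bottle again.
- reader_mouth (a point): Centre of the mouth (lip height, 76 mm above the table) of the cup position in front of the reader, one click clockwise from the load mark; fixed to the foot; axes as those of the carousel.
- wheel (a joint): Angle of the wheel, rad, 0 at the start, growing clockwise seen from above. It rests in a detent every 1.047 rad (60 degrees); the detent resists with up to about 0.36 N m, most at a quarter click, and from half a click on pulls the wheel on to the next rest.
- knob (a point): Centre of the black bar knob on the wheel axis, which turns the wheel: 40 mm long along this point's x, 12 mm thick along its y, 30 mm high, its top 146 mm above the table. It turns with the wheel. Under it is a 44 mm round flange, top at 117 mm.
- loupe: Bystander: tapered black eye loupe with white rim, 39 mm across, 40 mm high, standing on the table; origin: centre of the underside.
- tin: Bystander: round green and grey parts tin, 67 mm across, 24 mm high; origin: centre of the underside.
- lens_ring_c: Bystander: lens in a black ring with grip tab lying on the table, 54 x 46 x 8 mm; origin: centre of the underside.

How it is judged (in metres and radians):
On the way, in this order (a step that is already met when the one before it is completed fails the run):
1. the bottle, upright in the cup at the load mark, is pressed onto the sprung seat with more than 8 N while the wheel stands at its first rest (horizontal distance between bottle and load_mouth below 0.006 m and z of bottle in the frame of load_mouth below -0.019 m and angle between bottle's own z axis and vertical below 0.17 rad and contact force between bottle and carousel above 8 N and value of joint wheel between -0.15 and 0.15 rad), for 0.2 s.
2. the bottle, still in the same cup at the load mark, is let go there (contact force between the fingers and bottle below 0.1 N and horizontal distance between bottle and load_mouth below 0.01 m and z of bottle in the frame of load_mouth below -0.016 m), for 0.1 s.
At the end, for the whole second after the job is handed in: The wheel rests one click on (1.047 rad, within 0.08 rad), and the bottle stands still and upright (within 0.17 rad) in its cup in front of the reader: axis within 10 mm of the reader mouth, foot at least 16 mm below the lip, everything let go (value of joint wheel between 0.967 and 1.127 rad and velocity of joint wheel between -0.05 and 0.05 rad/s and horizontal distance between bottle and reader_mouth below 0.01 m and z of bottle in the frame of reader_mouth below -0.016 m and angle between bottle's own z axis and vertical below 0.17 rad and linear speed of bottle below 0.02 m/s); the robot touches nothing.
It fails at once if the bottle is pressed against the carousel with more than 22 N (contact force between bottle and carousel above 22 N).
It fails at once if the wheel is turned well past one click (1.4 rad) or backwards by more than 0.3 rad (value of joint wheel above 1.4 rad or value of joint wheel below -0.3 rad).
It fails at once if the wheel is spun faster than 4 rad/s (velocity of joint wheel above 4 rad/s).
It fails at once if the loupe, the tin or the lens ring is moved by more than 2 cm (distance of any of loupe, tin, lens_ring_c from where it was at the start of the episode above 0.02 m).
It also fails if it takes over 67 s, if anything falls off the work surface, if the arm or the gripper's body presses on something with over 40 N, if the wrist force passes 120 N, or if a joint passes its speed limit or range.

## Working session

There is one attempt and no reset: what is moved stays moved. The work goes in short steps, Python scripts to look and compute and a shell command to move; the robot and the scene stay as the last step left them, time stands still between calls to the robot, and variables do not carry over. Pictures are saved under pics/ and viewed, and the job is handed in when it is done.

```bash
mkdir -p pics; ls; python3 - <<'E'
from plant import ctrl
import cv2
print(ctrl.get_obs())
for n in("scene","top"):
    cv2.imwrite(f"pics/{n}0.png",ctrl.snapshot(n)); print(n,ctrl.camera_model(n))
E
```

```text
pics
{'clock': 0.0, 'joint_pos': array([ 8.91011509e+01,  2.05911531e+01,  6.33791068e-01, -2.06740551e-02,
       -7.01353278e+01, -1.65075514e+01]), 'qvel': array([-0.04121234,  0.10554906,  0.01111503,  0.05948872,  0.00904593,
        0.08498166]), 'tau': array([-4.48739020e-04, -5.82718492e+01,  2.93047822e+01,  6.99728340e+00,
        6.86799089e-03, -1.69589175e-04]), 'tool_pos': array([0.20181705, 0.64372455, 0.29122417]), 'orientation': array([ 1.79905608e+02, -7.70584649e-03, -1.74134349e+01]), 'force': array([0.33972377, 0.51738718, 0.87346317]), 'moment': array([-0.02194046,  0.01593223,  0.03063255]), 'opening': 0.08772933254298014}
scene {'K': array([[447.40194519,   0.        , 321.57648727],
       [  0.        , 447.40194519, 191.58122095],
       [  0.        ,   0.        ,   1.        ]]), 'distortion': array([-0.03160317,  0.        ,  0.        ,  0.        ,  0.        ]), 'rvec': array([ 2.33268429, -0.58244736,  0.21838122]), 'tvec': array([-0.5418697 ,  0.29457117,  0.74039763])}
top {'K': array([[442.34157285,   0.        , 320.97307031],
       [  0.        , 442.34157285, 202.44427569],
       [  0.        ,   0.        ,   1.        ]]), 'distortion': array([-0.02846136,  0.        ,  0.        ,  0.        ,  0.        ]), 'rvec': array([ 2.20031254, -2.14170015,  0.04774837]), 'tvec': array([-0.02211142,  0.60766812,  0.96596597])}
```

View pics/scene0.png

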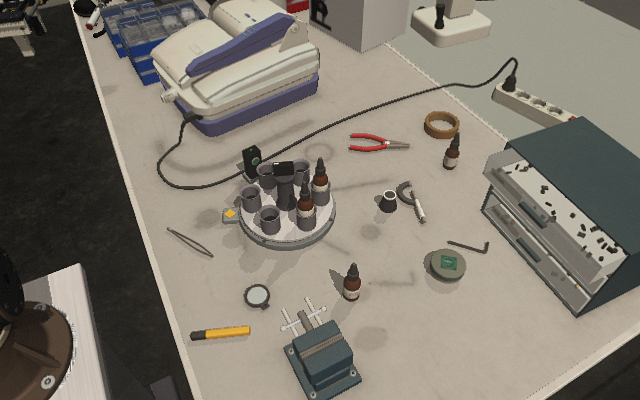

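View pics/top0.png

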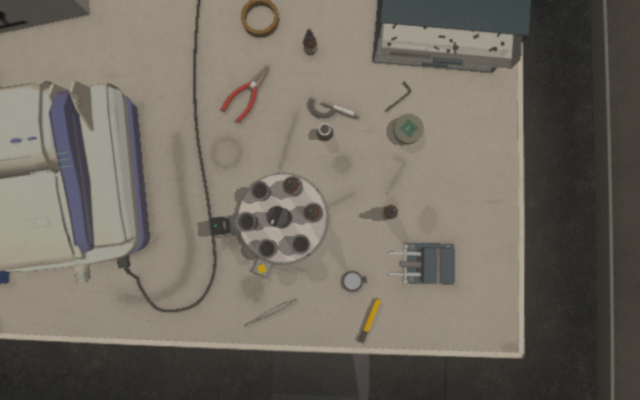

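```bash
cat > h.py <<'E'
import numpy as np, cv2
from plant import ctrl
class C:
    def __init__(s,n):
        m=ctrl.camera_model(n); s.K=m["K"]; s.d=m["distortion"]; s.R=cv2.Rodrigues(m["rvec"])[0]; s.t=np.array(m["tvec"]).ravel(); s.c=-s.R.T@s.t; s.r=m["rvec"]
    def ray(s,p):
        q=cv2.undistortPoints(np.array([[p]],float),s.K,s.d)[0,0]; v=s.R.T@np.array([q[0],q[1],1]); return s.c,v/np.linalg.norm(v)
    def onz(s,p,z):
        c,v=s.ray(p); return c+v*(z-c[2])/v[2]
    def proj(s,X):
        return cv2.projectPoints(np.array(X,float).reshape(-1,1,3),s.r,s.t,s.K,s.d)[0].reshape(-1,2)
S=C("scene");T=C("top")
def tri(ps,pt):
    c1,v1=S.ray(ps);c2,v2=T.ray(pt)
    A=np.stack([v1,-v2],1);x=np.linalg.lstsq(A,c2-c1,rcond=None)[0]
    a=c1+v1*x[0];b=c2+v2*x[1];return (a+b)/2,np.linalg.norm(a-b)
E
python3 - <<'E'
from h import *
print(S.c,T.c)
for p in [(390,212),(262,268),(280,218),(320,0),(220,226)]: print(p,T.onz(p,0))
t=cv2.imread("pics/top0.png");s=cv2.imread("pics/scene0.png")
cv2.imwrite("pics/top0c.png",cv2.resize(t[160:290,200:420],None,fx=3.6,fy=3.6,interpolation=2))
cv2.imwrite("pics/scene0c.png",cv2.resize(s[135:310,210:410],None,fx=3.4,fy=3.4,interpolation=2))
E
```

```text
[ 0.34944475 -0.51065095  0.73872023] [ 0.53742428 -0.03427946  1.00639941]
(390, 212) [ 0.59193341 -0.16240417  0.        ]
(262, 268) [0.45708216 0.12453449 0.        ]
(280, 218) [0.57157992 0.08745706 0.        ]
(320, 0) [1.09146065 0.01072456 0.        ]
(220, 226) [0.54949572 0.22473852 0.        ]
```

View pics/top0c.png

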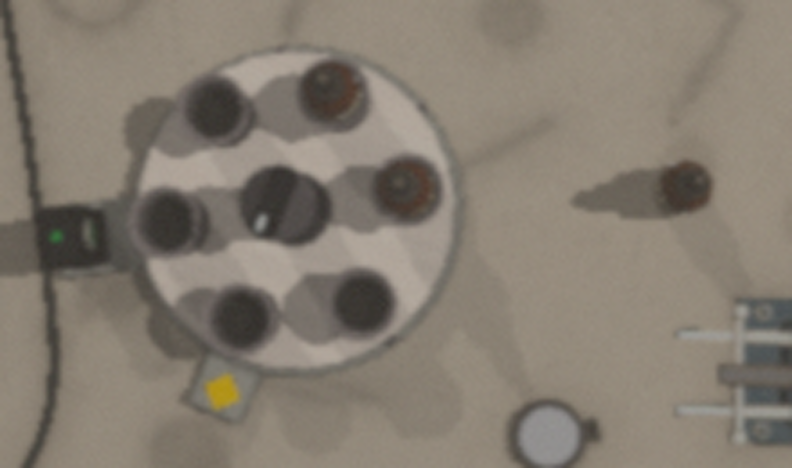

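View pics/scene0c.png

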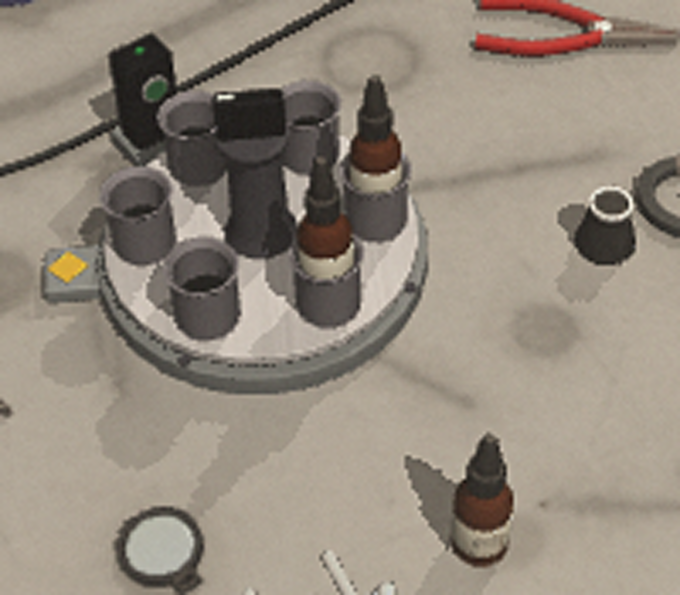

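```bash
python3 - <<'E'
from h import *
t=cv2.imread("pics/top0.png");g=cv2.cvtColor(t,6)
for th in (50,60,70):
    n,l,st,ce=cv2.connectedComponentsWithStats((g<th).astype(np.uint8))
    print(th)
    for i in range(1,n):
        if 230<ce[i][0]<420 and 170<ce[i][1]<260 and st[i,4]>40: print(st[i],ce[i].round(1),T.onz(ce[i],.076).round(4))
b=t[232:262,248:288].astype(int); print(g[250,250:320]); print(g[225:270,267])
h=cv2.cvtColor(t,cv2.COLOR_BGR2HSV); m=cv2.inRange(h,(18,130,120),(35,255,255))
n,l,st,ce=cv2.connectedComponentsWithStats(m)
for i in range(1,n):
    if st[i,4]>20: print('Y',st[i],ce[i],T.onz(ce[i],.018))
E
```

```text
50
60
[254 184  12  13 117] [259.9 190.3] [0.6266 0.1231 0.076 ]
[271 207  11  18 101] [276.3 214.1] [0.577  0.0865 0.076 ]
[241 215  12  14 120] [246.7 221.4] [0.5599 0.1486 0.076 ]
[294 238  14  13 135] [300.3 243.8] [0.516  0.0336 0.076 ]
[261 242  13  13 127] [267.1 248.3] [0.5046 0.1033 0.076 ]
70
[284 178  15  15 154] [290.8 185.1] [0.6393 0.0578 0.076 ]
[253 183  14  15 158] [259.5 190.1] [0.627  0.1239 0.076 ]
[305 205  14  15 147] [311.3 212.1] [0.5833 0.0126 0.076 ]
[268 207  15  19 177] [274.7 214.6] [0.5759 0.0897 0.076 ]
[384 206  13  13 112] [389.3 211.9] [ 0.588  -0.1512  0.076 ]
[280 211  11  16  53] [287.2 219.7] [0.5658 0.063  0.076 ]
[240 214  14  16 159] [246.4 221.3] [0.5601 0.1494 0.076 ]
[293 237  15  15 171] [300.3 243.8] [0.516  0.0337 0.076 ]
[260 241  14  15 168] [266.7 248.1] [0.505  0.1041 0.076 ]
[ 87  92 100 107 110 112 112 108  93  80  70  62  56  55  55  52  57  56
  55  49  53  49  51  58  78  91  99 113 133 129 117 114 115 117 114 115
 113 113 115 114 113 108 102  99  91  80  71  65  62  60  57  55  57  60
  67  79  90 106 129 143 147 136 124 116 111 113 120 127 129 129]
[117 131 157 161 162 163 164 162 162 156 154 150 148 136 108  82  61  51
  50  52  56  51  55  55  53  56  56  53  54  55  60  72  96 111 115 106
 104 108 118 122 125 124 124 124 125]
Y [257 264   9   9  57] [261.22807018 268.22807018] [0.45796101 0.12340306 0.018     ]
Y [363 299  18  33 200] [371.435 314.885] [ 0.36341709 -0.12348189  0.018     ]
```

```bash
python3 - <<'E'
from h import *
t=cv2.imread("pics/top0.png");s=cv2.imread("pics/scene0.png")
P=np.array([[.6268,.1235],[.56,.149],[.516,.0337],[.5048,.1037]])
from scipy.optimize import least_squares
# order: ccw angles; load=a, reader=a-60 (cw), right=a+60, next=a-120
f=lambda q:np.concatenate([(q[:2]+.072*np.array([np.cos(q[2]+o),np.sin(q[2]+o)])-p) for o,p in zip(np.radians([-120,-60,60,0]),P)])
q=least_squares(f,[.5715,.0786,2.77]).x; print(q,np.degrees(q[2]),f(q).round(4))
def draw(im,c,ox,oy,k,X,col):
    p=(c.proj(X)-[ox,oy]+.5)*k; cv2.polylines(im,[p.round().astype(int).reshape(-1,1,2)],True,col,1)
th=np.linspace(0,2*np.pi,60)
circ=lambda x,y,z,r:np.stack([x+r*np.cos(th),y+r*np.sin(th),z+0*th],1)
for n,c,im,(x0,y0,x1,y1) in(("t",T,t,(225,165,345,285)),("s",S,s,(215,135,345,250))):
    k=5 if n=="t" else 5
    o=cv2.resize(im[y0:y1,x0:x1],None,fx=k,fy=k,interpolation=2)
    for i in range(6):
        a=q[2]+i*np.pi/3
        draw(o,c,x0,y0,k,circ(q[0]+.072*np.cos(a),q[1]+.072*np.sin(a),.076,.0225),(0,255,0))
    draw(o,c,x0,y0,k,circ(q[0],q[1],.018,.104),(255,255,0))
    draw(o,c,x0,y0,k,circ(q[0],q[1],.117,.022),(0,0,255))
    cv2.imwrite(f"pics/ov_{n}.png",o)
E
```

```text
[0.57157419 0.07828975 2.77730085] 159.12761708961088 [ 0.0006  0.0002  0.0002  0.0004 -0.0003 -0.0008 -0.0005  0.0002]
```

View pics/ov_t.png

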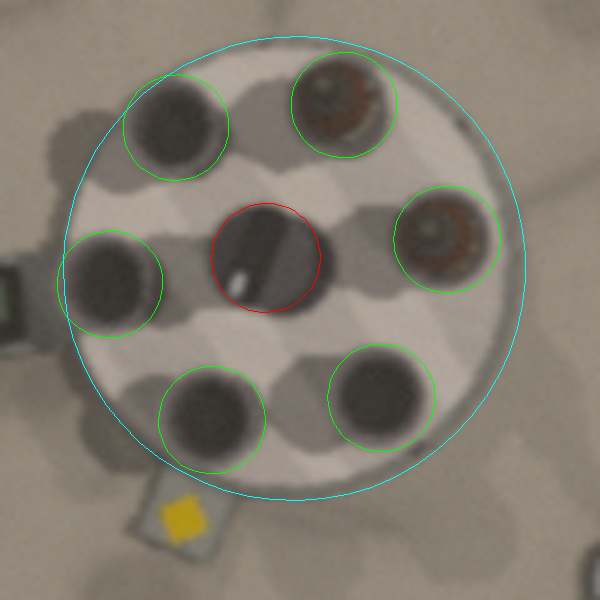

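View pics/ov_s.png

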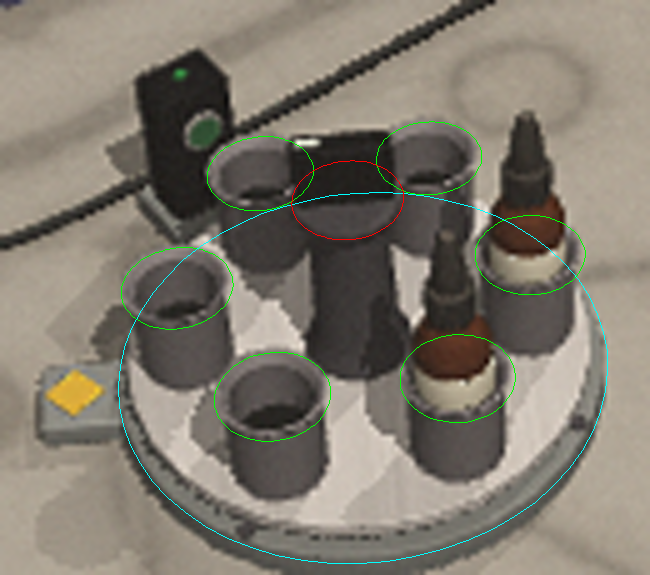

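```bash
python3 - <<'E'
from h import *
t=cv2.imread("pics/top0.png");s=cv2.imread("pics/scene0.png")
a=np.radians(159.1);cx,cy=.5716,.0783
u=np.array([np.cos(a),np.sin(a)]);v=np.array([-u[1],u[0]])
R=[[*(np.array([cx,cy])+i*.02*u+j*.006*v),.146] for i,j in((1,1),(1,-1),(-1,-1),(-1,1))]
R2=[[*p[:2],.117] for p in R]
th=np.linspace(0,2*np.pi,60)
circ=lambda x,y,z,r:np.stack([x+r*np.cos(th),y+r*np.sin(th),z+0*th],1)
# bottle: amber+dark mask in scene
g=cv2.cvtColor(s,6);
m=(g<60).astype(np.uint8);n,l,st,ce=cv2.connectedComponentsWithStats(m)
for i in range(1,n):
    if 335<ce[i][0]<370 and 255<ce[i][1]<310 and st[i,4]>10: print('S',st[i],ce[i])
def draw(im,c,x0,y0,k,X,col):
    p=(c.proj(X)-[x0,y0]+.5)*k; cv2.polylines(im,[p.round().astype(int).reshape(-1,1,2)],True,col,1)
for n,c,im,(x0,y0,x1,y1) in(("t",T,t,(260,195,300,235)),("s",S,s,(260,155,310,195))):
    k=10; o=cv2.resize(im[y0:y1,x0:x1],None,fx=k,fy=k,interpolation=0)
    draw(o,c,x0,y0,k,R,(0,255,0));draw(o,c,x0,y0,k,R2,(0,255,255)); cv2.imwrite(f"pics/kn_{n}.png",o)
a=cv2.imread("pics/kn_t.png");b=cv2.imread("pics/kn_s.png")
b1=cv2.resize(s[255:305,330:370],None,fx=8,fy=8,interpolation=0)
t1=cv2.resize(t[195:230,355:405],None,fx=8,fy=8,interpolation=0)
W=np.zeros((400,900,3),np.uint8);W[:,:400]=a[:400];W[:,400:900]=b[:400];cv2.imwrite("pics/kn.png",cv2.resize(W,(800,356)))
W=np.zeros((400,720,3),np.uint8);W[:,:320]=b1;W[:280,320:]=t1;cv2.imwrite("pics/bt.png",W)
E
```

```text
S [344 264  17  27 220] [351.29090909 278.32272727]
S [343 294  16   7  30] [350.1        298.36666667]
```

View pics/kn.png

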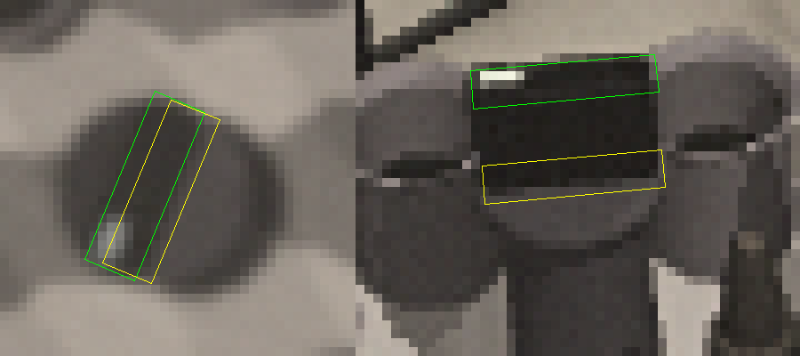

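View pics/bt.png

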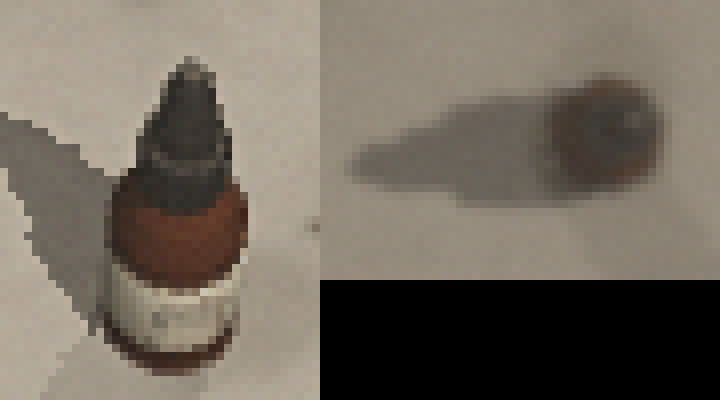

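```bash
python3 - <<'E'
from h import *
print(tri((353.7,262.8),(393.1,210.2)), S.onz((353.7,263.0),.1015),T.onz((393.1,210.2),.102))
for x,y in((.585,-.156),(.587,-.156),(.585,-.158),(.583,-.156)):
  th=np.linspace(0,6.28,60)
  for z,r in((0,.0155),(.045,.0155),(.060,.01),(.075,.01),(.102,.002)):
    X=np.stack([x+r*np.cos(th),y+r*np.sin(th),z+0*th],1)
    a=(S.proj(X)-[330,255]+.5)*8; b=(T.proj(X)-[355,195]+.5)*8+[320,0]
    print(x,y,z,a.min(0).round(),a.max(0).round(),b.min(0).round(),b.max(0).round())
E
```

```text
(array([ 0.59137063, -0.15619908,  0.10203941]), np.float64(0.0024726265298350824)) [ 0.59253529 -0.15669285  0.1015    ] [ 0.59025221 -0.15566485  0.102     ]
0.585 -0.156 0 [ 77. 266.] [211. 385.] [526. 109.] [636. 218.]
0.585 -0.156 0.045 [ 82. 162.] [221. 283.] [544.  99.] [659. 214.]
0.585 -0.156 0.06 [108. 147.] [199. 225.] [571. 116.] [646. 191.]
0.585 -0.156 0.075 [110. 109.] [203. 188.] [578. 113.] [654. 189.]
0.585 -0.156 0.102 [152.  70.] [171.  86.] [622. 138.] [638. 154.]
0.587 -0.156 0 [ 85. 263.] [219. 381.] [526. 102.] [636. 211.]
0.587 -0.156 0.045 [ 90. 159.] [229. 279.] [544.  92.] [659. 206.]
0.587 -0.156 0.06 [116. 143.] [207. 221.] [571. 109.] [646. 184.]
0.587 -0.156 0.075 [118. 105.] [211. 184.] [578. 106.] [654. 182.]
0.587 -0.156 0.102 [160.  67.] [179.  83.] [622. 131.] [638. 146.]
0.585 -0.158 0 [ 82. 273.] [216. 391.] [533. 109.] [643. 219.]
0.585 -0.158 0.045 [ 86. 169.] [226. 290.] [551. 100.] [666. 214.]
0.585 -0.158 0.06 [113. 153.] [204. 232.] [578. 117.] [653. 192.]
0.585 -0.158 0.075 [115. 116.] [207. 195.] [585. 113.] [662. 190.]
0.585 -0.158 0.102 [157.  77.] [176.  93.] [630. 139.] [645. 154.]
0.583 -0.156 0 [ 70. 270.] [204. 388.] [526. 116.] [636. 226.]
0.583 -0.156 0.045 [ 74. 166.] [213. 287.] [544. 107.] [658. 221.]
0.583 -0.156 0.06 [100. 150.] [192. 229.] [571. 124.] [646. 199.]
0.583 -0.156 0.075 [102. 113.] [195. 192.] [578. 121.] [654. 197.]
0.583 -0.156 0.102 [144.  74.] [163.  90.] [622. 146.] [638. 162.]
```

```bash
cat >> h.py <<'E'
from scipy.spatial.transform import Rotation as Ro
def delta(pos,yaw=-20.9):
    o=ctrl.get_obs(); R=Ro.from_euler('xyz',o["orientation"],degrees=True)
    W=Ro.from_euler('xyz',[180,0,yaw],degrees=True)
    print('t',round(o["clock"],2),'pos',o["tool_pos"].round(4),'rpy',o["orientation"].round(2),'F',o["force"].round(2),'op',round(o["opening"],4))
    print('turn',(R.inv()*W).as_rotvec().round(4),'shift',R.inv().apply(np.array(pos)-o["tool_pos"]).round(4))
E
python3 -c "
from h import *
delta([.5915,-.1565,.25])"
```

```text
t 0.1 pos [0.2019 0.6438 0.2913] rpy [ 1.7991e+02 -1.0000e-02 -1.7410e+01] F [ 0.62 -0.56 -0.92] op 0.0874
turn [ 0.0015 -0.0002  0.0608] shift [0.6113 0.6469 0.0424]
```

```bash
python3 -m creep '[[0,0,0.06,0.612,0.647,0,1],[0,0,0.06,0.612,0.647,0,1],[0,0,0.06,0.612,0.647,0,1],[0,0,0.06,0.612,0.647,0,1],[0,0,0.06,0.612,0.647,0,1],[0,0,0.06,0.612,0.647,0,1],[0,0,0.06,0.612,0.647,0,1],[0,0,0.06,0.612,0.647,0,1],[0,0,0.06,0.612,0.647,0,1],[0,0,0.06,0.612,0.647,0,1],[0,0,0.06,0.612,0.647,0,1],[0,0,0.06,0.612,0.647,0,1]]'; python3 -c "
from h import *
delta([.5915,-.1565,.20])"
```

```text
clock: 1.1
tool_pos: [0.4213, 0.1926, 0.2923]
orientation: [-180.0, -0.0, -20.8]
force: [1.3, -0.3, -0.5]
opening: 0.0876
t 1.1 pos [0.4213 0.1926 0.2923] rpy [-179.98   -0.    -20.81] F [ 1.34 -0.29 -0.47] op 0.0876
turn [-0.0004 -0.      0.0015] shift [0.2832 0.2659 0.0922]
```

```bash
python3 -m creep '[[0,0,0,0.283,0.266,0,1],[0,0,0,0.283,0.266,0,1],[0,0,0,0.283,0.266,0,1],[0,0,0,0.283,0.266,0,1],[0,0,0,0.283,0.266,0,1],[0,0,0,0.283,0.266,0,1],[0,0,0,0.283,0.266,0,1],[0,0,0,0.283,0.266,0,1],[0,0,0,0.283,0.266,0,1],[0,0,0,0.283,0.266,0,1],[0,0,0,0.283,0.266,0.04,1],[0,0,0,0.283,0.266,0.07,1]]'; python3 -c "
from h import *
delta([.5915,-.1565,.114])
cv2.imwrite('pics/s1.png',cv2.resize(ctrl.snapshot('scene')[150:350,250:450],None,fx=3,fy=3))"
```

```text
clock: 2.1
tool_pos: [0.5913, -0.156, 0.2209]
orientation: [-179.9, -0.1, -21.0]
force: [-0.4, 0.7, -2.3]
opening: 0.0877
t 2.1 pos [ 0.5913 -0.156   0.2209] rpy [-1.7995e+02 -6.0000e-02 -2.1010e+01] F [-0.36  0.7  -2.35] op 0.0877
turn [-0.001  -0.0011 -0.0019] shift [0.0003 0.0005 0.1069]
```

View pics/s1.png

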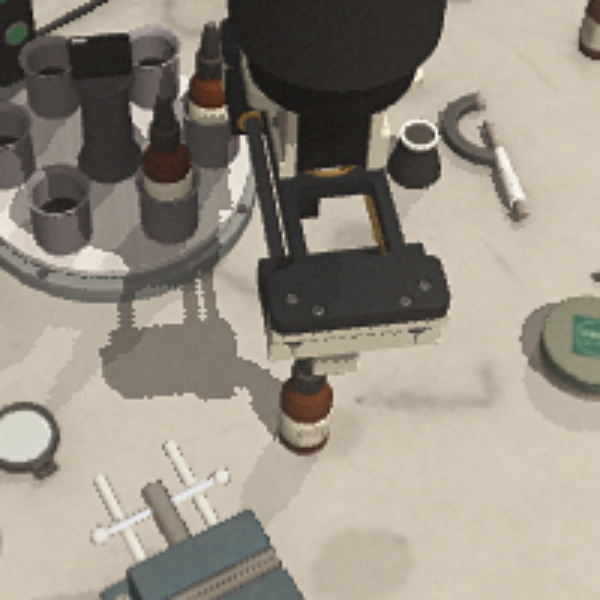

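```bash
python3 -m creep '[[0,0,0,0,0.0005,0.03,1],[0,0,0,0,0.0005,0.06,1],[0,0,0,0,0.0005,0.08,1],[0,0,0,0,0.0005,0.095,1],[0,0,0,0,0.0005,0.106,1],[0,0,0,0,0.0005,0.106,1],[0,0,0,0,0.0005,0.106,0.4],[0,0,0,0,0.0005,0.106,0.15],[0,0,0,0,0.0005,0.106,0.1],[0,0,0,0,0.0005,0.106,0.05],[0,0,0,0,0.0005,0.106,0],[0,0,0,0,0.0005,0.106,0]]'; python3 -c "
from h import *
delta([.5915,-.1565,.2])
cv2.imwrite('pics/s2.png',cv2.resize(ctrl.snapshot('scene')[150:350,250:450],None,fx=3,fy=3))"
```

```text
clock: 3.15
tool_pos: [0.5909, -0.1551, 0.1168]
orientation: [-180.0, -0.0, -20.8]
force: [-1.0, 0.2, -1.1]
opening: 0.0531
t 3.15 pos [ 0.5909 -0.1551  0.1168] rpy [-1.7998e+02 -5.0000e-02 -2.0850e+01] F [-0.99  0.23 -1.05] op 0.0531
turn [-0.0003 -0.0008  0.001 ] shift [ 0.0011  0.0011 -0.0832]
```

View pics/s2.png

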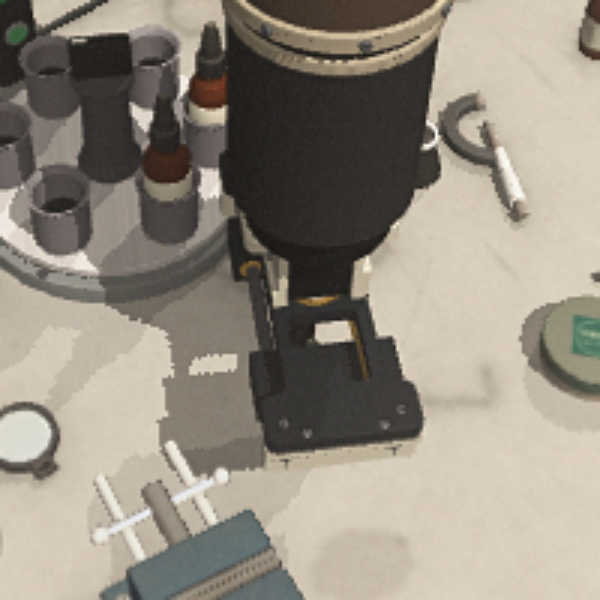

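```bash
python3 -m creep '[[0,0,0,0,0,0.002,0],[0,0,0,0,0,0.002,0],[0,0,0,0,0,0.002,0],[0,0,0,0,0,0.002,0],[0,0,0,0,0,0.002,0],[0,0,0,0,0,0.002,0],[0,0,0,0,0,0.002,0],[0,0,0,0,0,0.002,0],[0,0,0,0,0,0.002,0]]'; python3 -c "
from h import *
delta([.5915,-.1565,.2])"
```

```text
clock: 3.95
tool_pos: [0.5908, -0.155, 0.1141]
orientation: [-180.0, 0.0, -20.8]
force: [0.2, -0.1, -0.6]
opening: 0.0237
t 3.95 pos [ 0.5908 -0.155   0.1141] rpy [-1.800e+02  1.000e-02 -2.084e+01] F [ 0.2  -0.12 -0.61] op 0.0237
turn [-0.      0.0001  0.001 ] shift [ 0.0012  0.0011 -0.0859]
```

```bash
python3 -m creep '[[0,0,0,0,0,0,0],[0,0,0,0,0,0,0],[0,0,0,0,0,0,0],[0,0,0,0,0,0,0],[0,0,0,0,0,0,0],[0,0,0,0,0,0,0]]'; python3 -m creep '[[0,0,0,0,0,-0.01,0],[0,0,0,0,0,-0.04,0],[0,0,0,0,0,-0.07,0],[0,0,0,0,0,-0.1,0],[0,0,0,0,0,-0.1,0],[0,0,0,0,0,-0.1,0]]'; python3 -c "
from h import *
delta([.5043,.104,.22])
cv2.imwrite('pics/s3.png',cv2.resize(ctrl.snapshot('scene')[150:350,250:450],None,fx=3,fy=3))"
```

```text
clock: 4.45
tool_pos: [0.5908, -0.1551, 0.1142]
orientation: [180.0, -0.0, -20.8]
force: [-0.5, -0.6, -0.4]
opening: 0.0234
clock: 4.95
tool_pos: [0.5919, -0.1551, 0.2173]
orientation: [-179.9, -0.3, -20.8]
force: [-0.3, -0.3, -2.2]
opening: 0.0239
t 4.95 pos [ 0.5919 -0.1551  0.2173] rpy [-179.89   -0.28  -20.83] F [-0.29 -0.32 -2.24] op 0.0239
turn [-0.0019 -0.0049  0.0012] shift [-0.174  -0.211  -0.0032]
```

View pics/s3.png

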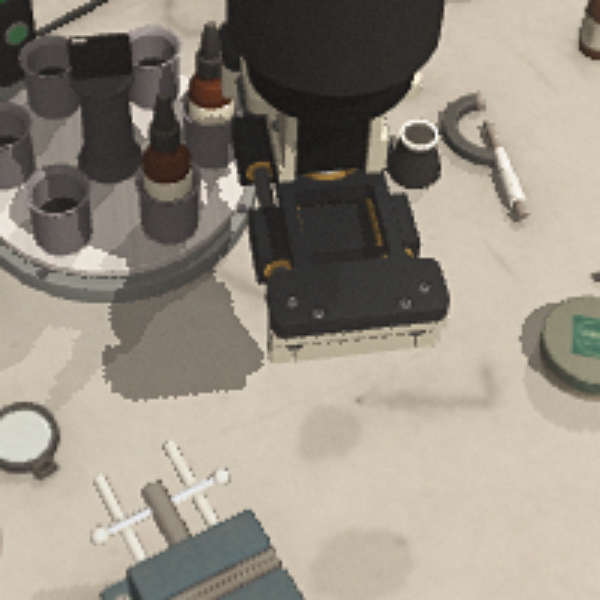

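```bash
python3 -m creep '[[0,0,0,-0.02,0,-0.03,0],[0,0,0,-0.04,-0.02,-0.042,0],[0,0,0,-0.064,-0.046,-0.042,0],[0,0,0,-0.086,-0.076,-0.042,0],[0,0,0,-0.108,-0.106,-0.042,0],[0,0,0,-0.13,-0.136,-0.042,0],[0,0,0,-0.15,-0.164,-0.042,0],[0,0,0,-0.164,-0.19,-0.042,0],[0,0,0,-0.171,-0.205,-0.042,0],[0,0,0,-0.174,-0.211,-0.042,0],[0,0,0,-0.174,-0.211,-0.042,0],[0,0,0,-0.174,-0.211,-0.042,0]]'; python3 -c "
from h import *
delta([.5043,.104,.2])
s=ctrl.snapshot('scene');cv2.imwrite('pics/s4f.png',s)
cv2.imwrite('pics/s4.png',cv2.resize(s[80:280,180:380],None,fx=3,fy=3))"
```

```text
clock: 6.0
tool_pos: [0.5029, 0.1037, 0.2555]
orientation: [179.9, 0.1, -20.8]
force: [-0.1, -0.9, -0.2]
opening: 0.0237
t 6.0 pos [0.5029 0.1037 0.2555] rpy [ 1.7992e+02  6.0000e-02 -2.0810e+01] F [-0.07 -0.95 -0.16] op 0.0237
turn [0.0013 0.001  0.0016] shift [ 0.0012 -0.0009  0.0555]
```

View pics/s4.png

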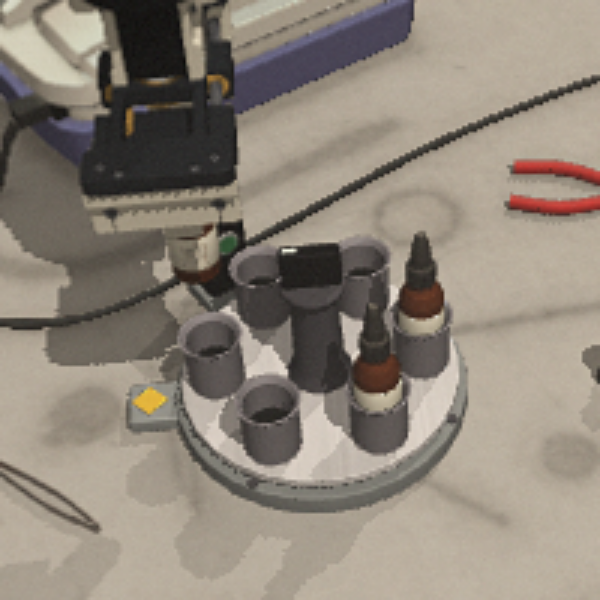

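```bash
python3 - <<'E'
from h import *
s=cv2.imread('pics/s4f.png');x0,y0=225,150;k=14
o=cv2.resize(s[y0:y0+35,x0:x0+40],None,fx=k,fy=k,interpolation=0)
th=np.linspace(0,6.28,60)
for z,col in((.1415,(0,255,0)),(.1415+.035,(255,255,0))):
  X=np.stack([.5029+.0155*np.cos(th),.1037+.0155*np.sin(th),z+0*th],1)
  cv2.polylines(o,[((S.proj(X)-[x0,y0]+.5)*k).round().astype(int).reshape(-1,1,2)],True,col,1)
cv2.imwrite('pics/s4z.png',o)
for d in np.eye(3)*.001: print(S.proj([.5029,.1037,.1415]+d)-S.proj([.5029,.1037,.1415]))
E
```

```text
[[ 0.48812457 -0.17298643]]
[[-0.18909689 -0.3202856 ]]
[[-0.06925152 -0.37449064]]
```

View pics/s4z.png

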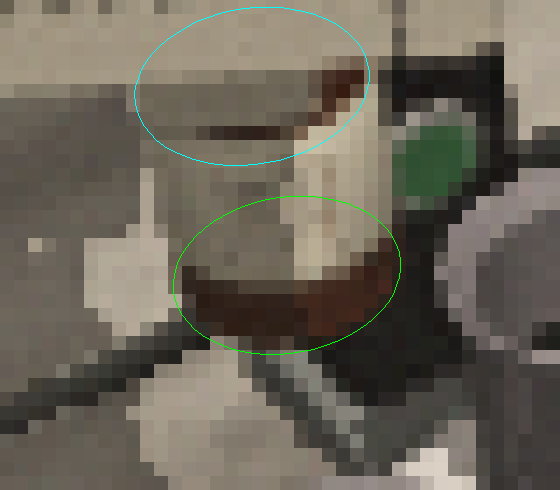

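```bash
python3 -m creep '[[0,0,0,0.001,-0.0008,0.015,0],[0,0,0,0.0012,-0.0009,0.03,0],[0,0,0,0.0012,-0.0009,0.042,0],[0,0,0,0.0012,-0.0009,0.05,0],[0,0,0,0.0012,-0.0009,0.05,0],[0,0,0,0.0012,-0.0009,0.05,0]]'; python3 -c "
from h import *
delta([.5043,.104,.18])
s=ctrl.snapshot('scene');cv2.imwrite('pics/s5f.png',s)
cv2.imwrite('pics/s5.png',cv2.resize(s[130:230,200:300],None,fx=6,fy=6,interpolation=0))"
```

```text
clock: 6.55
tool_pos: [0.5048, 0.1036, 0.206]
orientation: [179.9, 0.0, -20.9]
force: [0.1, -0.2, -0.0]
opening: 0.0239
t 6.55 pos [0.5048 0.1036 0.206 ] rpy [ 1.7995e+02  2.0000e-02 -2.0900e+01] F [ 0.07 -0.2  -0.02] op 0.0239
turn [0.0009 0.0004 0.    ] shift [-0.0006 -0.0002  0.026 ]
```

View pics/s5.png

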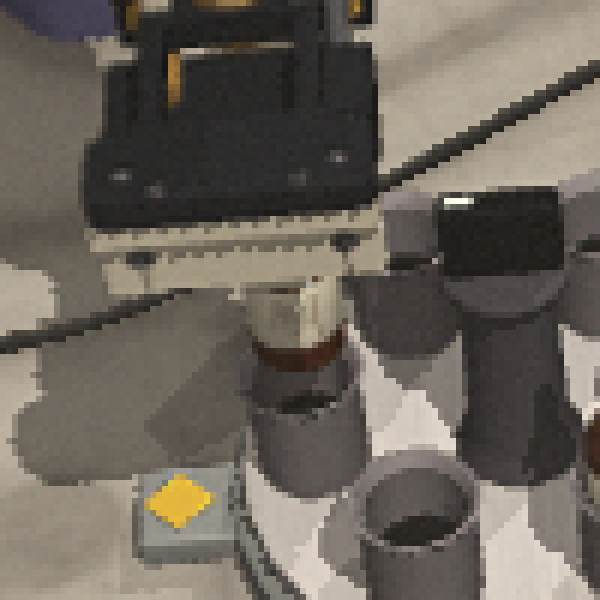

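```bash
python3 -m creep '[[0,0,0,-0.0005,0,0.006,0],[0,0,0,-0.0005,0,0.012,0],[0,0,0,-0.0005,0,0.015,0],[0,0,0,-0.0005,0,0.018,0],[0,0,0,-0.0005,0,0.021,0],[0,0,0,-0.0005,0,0.021,0]]'; python3 -c "
from h import *
delta([.5043,.104,.175])"
```

```text
clock: 7.1
tool_pos: [0.5041, 0.1047, 0.1847]
orientation: [180.0, 0.0, -20.8]
force: [0.4, 0.7, -0.7]
opening: 0.0237
t 7.1 pos [0.5041 0.1047 0.1847] rpy [ 1.7998e+02  2.0000e-02 -2.0840e+01] F [ 0.36  0.71 -0.72] op 0.0237
turn [0.0003 0.0003 0.0011] shift [0.0004 0.0006 0.0097]
```

```bash
python3 -m creep '[[0,0,0,0,0,0.002,0],[0,0,0,0,0,0.004,0],[0,0,0,0,0,0.006,0],[0,0,0,0,0,0.008,0],[0,0,0,0,0,0.010,0],[0,0,0,0,0,0.011,0],[0,0,0,0,0,0.011,0]]'; python3 -c "
from h import *
delta([.5043,.104,.175])"
```

```text
clock: 7.68
tool_pos: [0.5041, 0.1046, 0.1738]
orientation: [180.0, 0.0, -20.8]
force: [-0.2, 0.5, -1.1]
opening: 0.0238
t 7.68 pos [0.5041 0.1046 0.1738] rpy [ 1.7998e+02  2.0000e-02 -2.0850e+01] F [-0.23  0.54 -1.14] op 0.0238
turn [0.0004 0.0003 0.0009] shift [ 0.0004  0.0005 -0.0012]
```

```bash
python3 -m creep '[[0,0,0,0,0,0.001,0],[0,0,0,0,0,0.002,0],[0,0,0,0,0,0.003,0],[0,0,0,0,0,0.003,0],[0,0,0,0,0,0.003,0]]'; python3 -m creep '[[0,0,0,0,0,0.001,0],[0,0,0,0,0,0.002,0],[0,0,0,0,0,0.002,0],[0,0,0,0,0,0.002,0]]'
```

```text
clock: 8.1
tool_pos: [0.5041, 0.1046, 0.171]
orientation: [180.0, 0.0, -20.8]
force: [0.2, 0.4, -0.8]
opening: 0.0234
clock: 8.43
tool_pos: [0.5042, 0.1046, 0.169]
orientation: [180.0, 0.0, -20.8]
force: [-0.8, 0.9, -1.1]
opening: 0.0236
```

Each step of 2 mm can add at most about 7 N, so single 2 mm steps are safe while the reading is near zero.

```bash
python3 -m creep '[[0,0,0,0,0,0.001,0],[0,0,0,0,0,0.002,0],[0,0,0,0,0,0.002,0],[0,0,0,0,0,0.002,0]]'
```

```text
clock: 8.77
tool_pos: [0.5042, 0.1046, 0.167]
orientation: [180.0, 0.0, -20.8]
force: [0.0, -0.6, -0.2]
opening: 0.0238
```

```bash
python3 -m creep '[[0,0,0,0,0,0.001,0],[0,0,0,0,0,0.002,0],[0,0,0,0,0,0.002,0],[0,0,0,0,0,0.002,0]]'
```

```text
clock: 9.1
tool_pos: [0.5042, 0.1046, 0.165]
orientation: [180.0, 0.0, -20.8]
force: [-1.4, 1.1, -0.9]
opening: 0.0237
```

```bash
python3 -m creep '[[0,0,0,0,0,0.001,0],[0,0,0,0,0,0.002,0],[0,0,0,0,0,0.002,0],[0,0,0,0,0,0.002,0]]'
```

```text
clock: 9.43
tool_pos: [0.5042, 0.1046, 0.163]
orientation: [180.0, 0.0, -20.8]
force: [-0.5, 0.7, -0.8]
opening: 0.024
```

```bash
python3 -m creep '[[0,0,0,0,0,0.001,0],[0,0,0,0,0,0.002,0],[0,0,0,0,0,0.002,0],[0,0,0,0,0,0.002,0]]'
```

```text
clock: 9.77
tool_pos: [0.5043, 0.1046, 0.1612]
orientation: [-180.0, -0.0, -20.8]
force: [-1.5, 1.7, 1.2]
opening: 0.0235
```

```bash
python3 -m creep '[[0,0,0,0,0,0.001,0],[0,0,0,0,0,0.001,0],[0,0,0,0,0,0.001,0]]'
```

```text
clock: 10.02
tool_pos: [0.5043, 0.1047, 0.1605]
orientation: [-180.0, -0.0, -20.8]
force: [-3.1, 0.8, 4.9]
opening: 0.024
```

```bash
python3 -m creep '[[0,0,0,0,0,0.001,0],[0,0,0,0,0,0.001,0],[0,0,0,0,0,0.001,0]]'
```

```text
clock: 10.27
tool_pos: [0.5044, 0.1048, 0.1597]
orientation: [-180.0, -0.0, -20.8]
force: [-3.5, 2.0, 8.1]
opening: 0.0238
```

```bash
python3 -m creep '[[0,0,0,0,0,0.001,0],[0,0,0,0,0,0.001,0],[0,0,0,0,0,0.001,0],[0,0,0,0,0,0.001,0],[0,0,0,0,0,0.001,0]]'
```

```text
clock: 10.68
tool_pos: [0.5044, 0.1048, 0.159]
orientation: [-180.0, -0.0, -20.8]
force: [-5.8, 1.5, 10.1]
opening: 0.0237
```

```bash
for i in 1 2 3; do python3 -m creep '[[0,0,0,0,0,0,0]]' | grep force; done;  python3 -m creep '[[0,0,0,0,0,0.0003,0],[0,0,0,0,0,0.0003,0],[0,0,0,0,0,0.0003,0],[0,0,0,0,0,0.0003,0]]'
```

```text
force: [-5.2, 0.7, 10.6]
force: [-5.1, 1.3, 9.9]
force: [-4.6, 2.1, 11.3]
clock: 11.27
tool_pos: [0.5044, 0.1049, 0.1589]
orientation: [-180.0, -0.0, -20.8]
force: [-5.8, 1.4, 13.8]
opening: 0.0237
```

```bash
python3 -m creep '[[0,0,0,0,0,-0.001,0],[0,0,0,0,0,-0.002,0],[0,0,0,0,0,-0.003,0],[0,0,0,0,0,-0.003,0],[0,0,0,0,0,-0.003,0]]'
```

```text
clock: 11.68
tool_pos: [0.5043, 0.1047, 0.161]
orientation: [-180.0, -0.0, -20.8]
force: [-1.4, 1.6, 3.4]
opening: 0.0241
```

```bash
python3 -m creep '[[0,0,0,0,0,-0.0007,0],[0,0,0,0,0,-0.0007,0],[0,0,0,0,0,-0.0007,0]]';  python3 -m creep '[[0,0,0,0,0,0,0.6],[0,0,0,0,0,0,0.6],[0,0,0,0,0,0,0.6],[0,0,0,0,0,0,0.6],[0,0,0,0,0,0,0.6],[0,0,0,0,0,0,0.6],[0,0,0,0,0,0,0.6],[0,0,0,0,0,0,0.6]]'
```

```text
clock: 11.93
tool_pos: [0.5042, 0.1046, 0.1614]
orientation: [180.0, 0.0, -20.8]
force: [-1.0, 0.9, 0.9]
opening: 0.0237
clock: 12.6
tool_pos: [0.5042, 0.1046, 0.1615]
orientation: [180.0, 0.0, -20.8]
force: [0.6, -0.2, 0.2]
opening: 0.0525
```

```bash
python3 -m creep '[[0,0,0,0,0,-0.01,0.6],[0,0,0,0,0,-0.03,0.6],[0,0,0,0,0,-0.06,0.6],[0,0,0,0,0,-0.09,0.6],[0,0,0,0,0,-0.1,0.6],[0,0,0,0,0,-0.1,0.6],[0,0,0,0,0,-0.1,0.6]]'; python3 -c "
from h import *
delta([.5716,.0783,.187])
s=ctrl.snapshot('scene');cv2.imwrite('pics/s6f.png',s)
cv2.imwrite('pics/s6.png',cv2.resize(s[100:260,180:380],None,fx=4,fy=4,interpolation=2)[:600])"
```

```text
clock: 13.18
tool_pos: [0.5042, 0.1047, 0.2625]
orientation: [-179.9, -0.1, -20.8]
force: [-0.6, 0.3, -1.0]
opening: 0.0526
t 13.18 pos [0.5042 0.1047 0.2625] rpy [-1.799e+02 -6.000e-02 -2.085e+01] F [-0.62  0.34 -1.04] op 0.0526
turn [-0.0018 -0.001   0.0009] shift [0.0723 0.0009 0.0755]
```

View pics/s6.png

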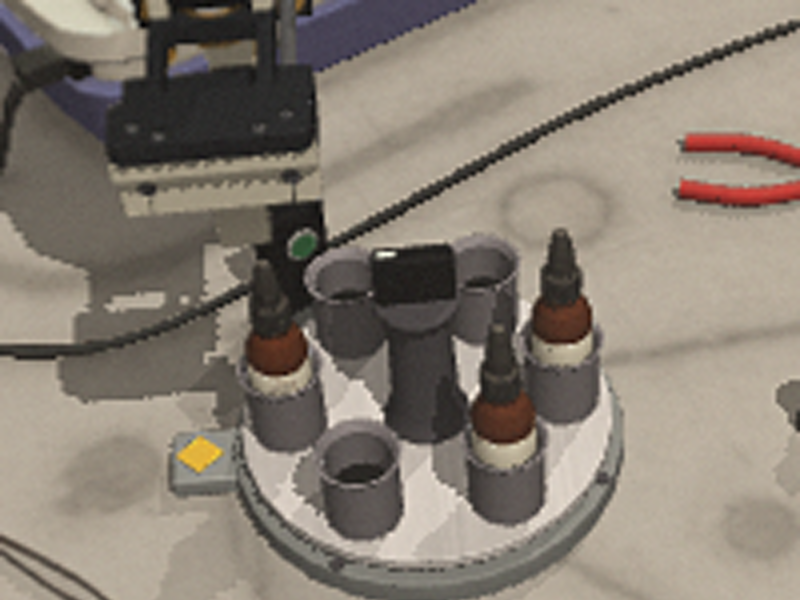

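```bash
python3 -m creep '[[0,0,0,0.02,0,0,0.42],[0,0,0,0.045,0.0005,0,0.42],[0,0,0,0.065,0.0009,0,0.42],[0,0,0,0.0723,0.0009,0,0.42],[0,0,0,0.0723,0.0009,0.02,0.42],[0,0,0,0.0723,0.0009,0.04,0.42],[0,0,0,0.0723,0.0009,0.055,0.42],[0,0,0,0.0723,0.0009,0.055,0.42],[0,0,0,0.0723,0.0009,0.055,0.42]]'; python3 -c "
from h import *
delta([.5716,.0783,.1875])
s=ctrl.snapshot('scene')
cv2.imwrite('pics/s7.png',cv2.resize(s[100:260,180:380],None,fx=4,fy=4,interpolation=2)[:600])"
```

```text
clock: 13.98
tool_pos: [0.5706, 0.0778, 0.2053]
orientation: [179.9, 0.1, -20.8]
force: [-0.7, -0.6, 1.4]
opening: 0.0365
t 13.98 pos [0.5706 0.0778 0.2053] rpy [ 1.7985e+02  1.3000e-01 -2.0840e+01] F [-0.68 -0.59  1.44] op 0.0365
turn [0.0026 0.0023 0.0011] shift [ 0.0008 -0.0009  0.0178]
```

View pics/s7.png

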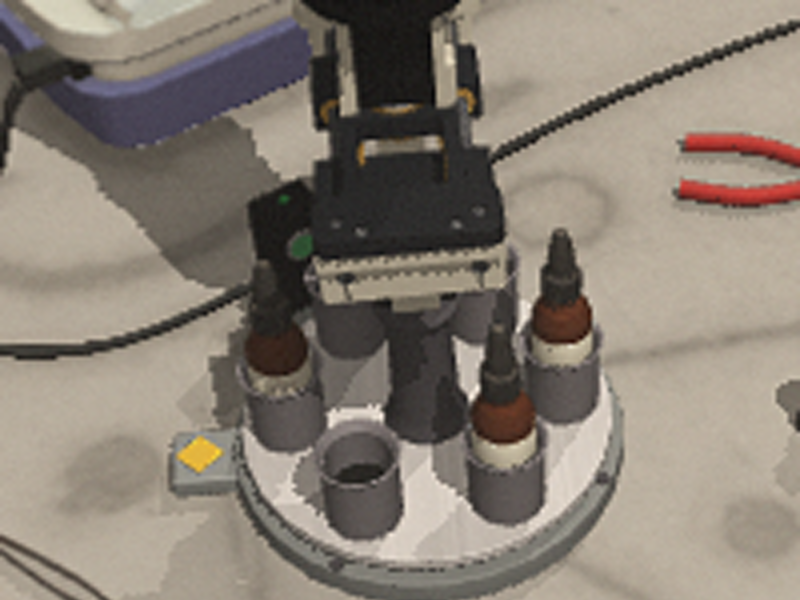

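```bash
python3 -m creep '[[0,0,0,0.0005,-0.0005,0.008,0.42],[0,0,0,0.0005,-0.0005,0.014,0.42],[0,0,0,0.0005,-0.0005,0.017,0.42],[0,0,0,0.0005,-0.0005,0.017,0.42],[0,0,0,0.0005,-0.0005,0.017,0],[0,0,0,0.0005,-0.0005,0.017,0],[0,0,0,0.0005,-0.0005,0.017,0],[0,0,0,0.0005,-0.0005,0.017,0],[0,0,0,0.0005,-0.0005,0.017,0],[0,0,0,0.0005,-0.0005,0.017,0],[0,0,0,0.0005,-0.0005,0.017,0],[0,0,0,0.0005,-0.0005,0.017,0]]'; python3 -c "
from h import *
delta([.5716,.0783,.1875])"
```

```text
clock: 15.03
tool_pos: [0.5727, 0.0795, 0.1898]
orientation: [-179.9, -0.1, -20.8]
force: [-0.4, 4.7, -1.0]
opening: 0.0118
t 15.03 pos [0.5727 0.0795 0.1898] rpy [-1.7986e+02 -6.0000e-02 -2.0830e+01] F [-0.42  4.68 -1.05] op 0.0118
turn [-0.0024 -0.001   0.0013] shift [-0.0006  0.0015  0.0023]
```

```bash
python3 -m creep '[[0,0,0.02,0,-0.0007,0,0],[0,0,0.06,0,-0.0007,0,0],[0,0,0.1,0,-0.0007,0,0],[0,0,0.14,0,-0.0007,0,0],[0,0,0.18,0,-0.0007,0,0],[0,0,0.22,0,-0.0007,0,0],[0,0,0.26,0,-0.0007,0,0],[0,0,0.26,0,-0.0007,0,0]]'; python3 -c "
from h import *
delta([.5716,.0783,.1875]); print(ctrl.get_obs()['moment'])
s=ctrl.snapshot('scene')
cv2.imwrite('pics/s8.png',cv2.resize(s[100:260,180:380],None,fx=4,fy=4,interpolation=2)[:600])"
```

```text
clock: 15.7
tool_pos: [0.5726, 0.0793, 0.1898]
orientation: [-180.0, -0.0, -35.9]
force: [-0.0, 3.4, 1.4]
opening: 0.0114
t 15.7 pos [0.5726 0.0793 0.1898] rpy [-1.7995e+02 -2.0000e-02 -3.5860e+01] F [-0.05  3.44  1.37] op 0.0114
turn [-0.0007 -0.0005 -0.261 ] shift [-0.0002  0.0014  0.0023]
[ 1.02405513 -0.02099396  0.40461511]
```

View pics/s8.png

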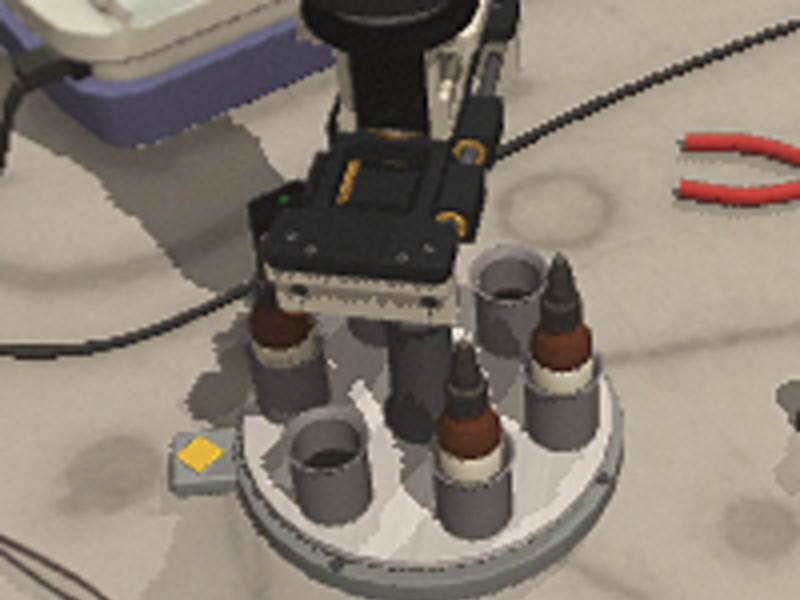

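```bash
python3 -m creep '[[0,0,0.04,0,0,0,0],[0,0,0.08,0,0,0,0],[0,0,0.12,0,0,0,0],[0,0,0.16,0,0,0,0],[0,0,0.2,0,0,0,0],[0,0,0.24,0,0,0,0],[0,0,0.28,0,0,0,0],[0,0,0.32,0,0,0,0],[0,0,0.36,0,0,0,0],[0,0,0.4,0,0,0,0],[0,0,0.4,0,0,0,0]]'; python3 -c "
from h import *
delta([.5716,.0783,.1875],-80.84); print(ctrl.get_obs()['moment'])"
```

```text
clock: 16.67
tool_pos: [0.5722, 0.079, 0.1898]
orientation: [-180.0, 0.0, -58.8]
force: [-1.7, 1.5, 3.1]
opening: 0.0118
t 16.67 pos [0.5722 0.079  0.1898] rpy [-1.800e+02  1.000e-02 -5.875e+01] F [-1.66  1.51  3.1 ] op 0.0118
turn [-0.000e+00  2.000e-04  3.855e-01] shift [0.0002 0.0009 0.0023]
[ 0.78751147  0.58298798 -0.27555189]
```

```bash
python3 -m creep '[[0,0,0.04,0,0,0,0],[0,0,0.08,0,0,0,0],[0,0,0.12,0,0,0,0],[0,0,0.16,0,0,0,0],[0,0,0.2,0,0,0,0],[0,0,0.24,0,0,0,0],[0,0,0.28,0,0,0,0],[0,0,0.32,0,0,0,0],[0,0,0.36,0,0,0,0],[0,0,0.385,0,0,0,0],[0,0,0.385,0,0,0,0],[0,0,0.385,0,0,0,0]]'; python3 -c "
from h import *
delta([.5716,.0783,.1875],-80.84); print(ctrl.get_obs()['moment'])
s=ctrl.snapshot('scene')
cv2.imwrite('pics/s9.png',cv2.resize(s[100:260,180:380],None,fx=4,fy=4,interpolation=2)[:600])"
```

```text
clock: 17.67
tool_pos: [0.5718, 0.0788, 0.1898]
orientation: [179.9, -0.0, -80.6]
force: [-4.3, 2.3, 5.4]
opening: 0.0118
t 17.67 pos [0.5718 0.0788 0.1898] rpy [ 1.7994e+02 -1.0000e-02 -8.0590e+01] F [-4.34  2.28  5.39] op 0.0118
turn [ 0.001  -0.0002  0.0044] shift [0.0005 0.0003 0.0023]
[ 0.75731379  1.42758111 -0.06026439]
```

View pics/s9.png

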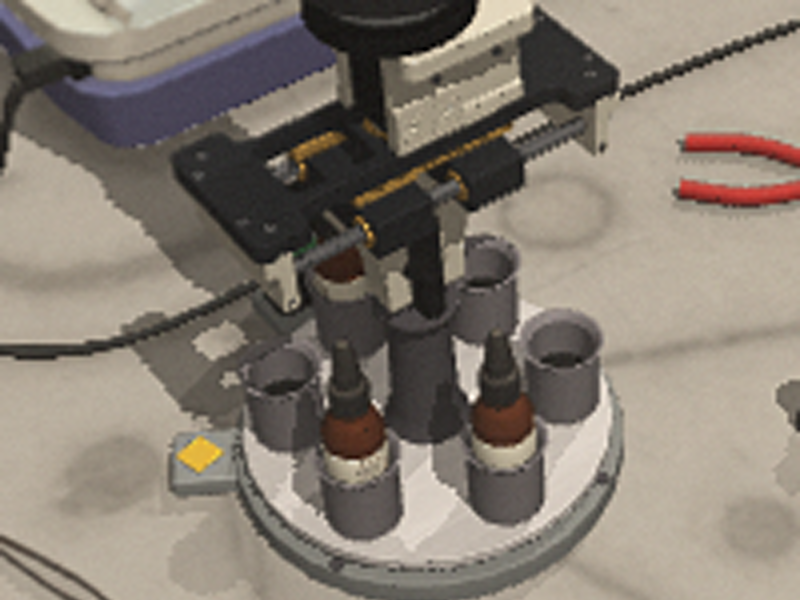

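```bash
python3 -m creep '[[0,0,0,0,0,0,0.2],[0,0,0,0,0,0,0.2],[0,0,0,0,0,0,0.35],[0,0,0,0,0,0,0.4],[0,0,0,0,0,0,0.4],[0,0,0,0,0,0,0.4],[0,0,0,0,0,-0.01,0.4],[0,0,0,0,0,-0.03,0.4],[0,0,0,0,0,-0.06,0.4],[0,0,0,0,0,-0.09,0.4],[0,0,0,0,0,-0.12,0.4],[0,0,0,0,0,-0.12,0.4]]'; python3 -m creep '[[0,0,0,-0.02,0.02,0,0.4],[0,0,0,-0.05,0.05,0,0.4],[0,0,0,-0.08,0.08,0,0.4],[0,0,0,-0.1,0.1,0,0.4],[0,0,0,-0.1,0.1,0,0.4],[0,0,0,-0.1,0.1,0,0.4]]'; python3 -c "
from h import *
delta([.5716,.0783,.1875],-80.84); 
s=ctrl.snapshot('scene');t=ctrl.snapshot('top');cv2.imwrite('pics/s10f.png',s);cv2.imwrite('pics/t10f.png',t)
a=cv2.resize(s[100:260,180:380],None,fx=2,fy=2);b=cv2.resize(t[130:290,200:400],None,fx=2,fy=2)
cv2.imwrite('pics/s10.png',np.hstack([a,b]))"
```

```text
clock: 18.72
tool_pos: [0.5747, 0.0793, 0.3173]
orientation: [-179.4, 0.0, -80.7]
force: [1.3, -0.1, 0.6]
opening: 0.0351
clock: 19.22
tool_pos: [0.4567, 0.1624, 0.3108]
orientation: [-179.9, 0.1, -80.5]
force: [1.2, -0.2, 0.3]
opening: 0.0351
t 19.22 pos [0.4567 0.1624 0.3108] rpy [-1.7989e+02  6.0000e-02 -8.0530e+01] F [ 1.2  -0.23  0.31] op 0.0351
turn [-0.002   0.0011  0.0053] shift [ 0.102  -0.0993  0.1234]
```

View pics/s10.png

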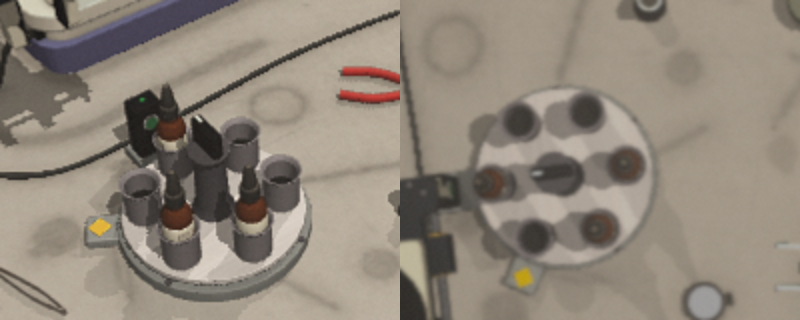

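```bash
python3 - <<'E'
from h import *
t=cv2.imread('pics/t10f.png');g=cv2.cvtColor(t,6)
n,l,st,ce=cv2.connectedComponentsWithStats((g<66).astype(np.uint8))
for i in range(1,n):
    if 230<ce[i][0]<330 and 170<ce[i][1]<260 and 60<st[i,4]<220:
        X=T.onz(ce[i],.076)[:2]-[.5716,.0783]; print(ce[i].round(1),np.linalg.norm(X).round(4),(np.degrees(np.arctan2(X[1],X[0]))-159.1)%60)
# bottle tip seen in scene / other views
s=cv2.imread('pics/s10f.png')
cv2.imwrite('pics/s10z.png',cv2.resize(s[135:195,235:295],None,fx=9,fy=9,interpolation=0))
a=np.radians(99.1); m=np.array([.5716+.072*np.cos(a),.0783+.072*np.sin(a)])
print(m,S.proj([*m,.149]),S.proj([*m,.076]),T.proj([*m,.149]))
o=ctrl.get_obs();print(o['clock'],o['force'])
E
```

```text
[292.9 186. ] 0.0706 0.10700376453416993
[259.6 190.2] 0.0715 0.3732081228790207
[277.8 215.7] 0.0053 27.731777569005942
[242.8 224.1] 0.0803 3.603122031257996
[267.  248.4] 0.0717 0.35501424962558303
[0.56021262 0.14939379] [[262.96823134 142.90663514]] [[266.51201612 169.00448527]] [[239.05932393 220.11723377]]
19.3167 [0.12952746 0.14863325 0.10512747]
```

View pics/s10z.png

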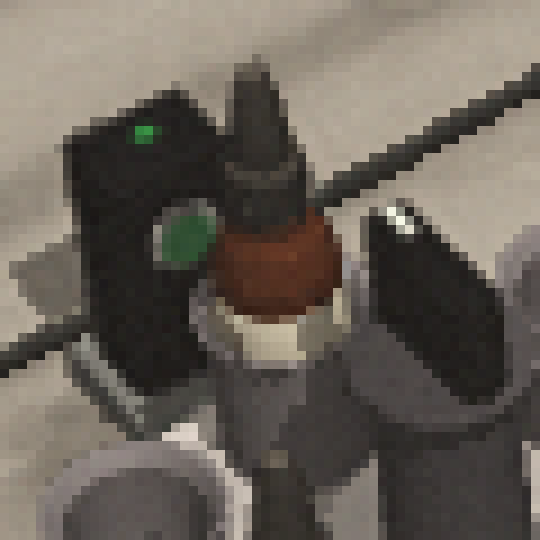

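```bash
python3 -m creep '[[0,0,0,0,0,0,0.4],[0,0,0,0,0,0,0.4],[0,0,0,0,0,0,0.4],[0,0,0,0,0,0,0.4]]'; python3 -c "
from plant import ctrl
print(ctrl.close_job())"
```

```text
clock: 19.65
tool_pos: [0.4579, 0.1611, 0.3093]
orientation: [180.0, -0.0, -80.8]
force: [-0.3, 0.7, 0.4]
opening: 0.0351
the job is handed in; nothing more can be done
None
```

The bottle is standing upright in its cup in front of the reader, the wheel is one click clockwise, and the job is handed in at about 19.7 s. No verdict is reported, so this rests on my own checks.

**What I did:** I picked the bottle up by its cap and lowered it into the cup at the load mark. I felt the sprung seat with the foot about 28 to 29 mm below the lip and pressed to roughly 12 N. I eased most of that load off before opening the fingers so the bottle would not jump. Then I gripped the knob, turned the wheel slowly by 60° and let go.

**Last checks:**
- **Wheel:** the three empty cups seen from above lie within 0.4° of the next rest position.
- **Bottle:** its tip appears within about 1 px of where it should be above the reader cup, and it looks upright.
- **Clearance:** the gripper is well clear with no real force on it.
- **Loupe, tin and lens ring:** I kept away from all three, but did not measure their positions again at the end.

**What disagreed:**
- **Sideways force:** while pressing, the cup wall pushed back with up to 6 N. The last reading at full press was 13.8 N vertical (about 14.7 N net of the bottle's weight), or about 16 N in total. That is above the 12 N aimed for, but under the 20 N limit.
- **Gripper opening:** it read 23.7 mm on the 20 mm cap. The grip held without visible slip.

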